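# Close a gasketed test chamber cover crisscross

### The job

The cover of the metal test chamber lies on its springy seal with its four thumb screws only just started. Working crosswise, always from one screw to the one diagonally opposite, first turn each screw about an eighth of a turn clockwise, then go round crosswise again and tighten each by feel until all four hold the cover firmly home. Keep the cover level on the way down, do not overtighten any screw, and leave the jar, cutters and screwdriver where they lie.

Things in the scene. Friction and masses are not known exactly. Their poses are not given: they have to be found in the camera images.
- chamber: Square aluminium test chamber fixed on the desk, 160 x 160 mm, rim 48 mm high, two brass coaxial sockets on its +x face. Origin: centre of its underside; z up, x and y along its sides. Inside the rim lie a springy seal and, hidden below it, metal shoulders that stop the cover; how far the cover sinks before it meets them differs each time (1.5 to 2.9 mm).
- cover: Loose square steel cover plate 137 x 137 x 8 mm with a round sight glass, lying inside the chamber's rim on the seal, its top about 52 mm above the desk at first. Origin: centre of its underside, z up. The four screws press it down at its corners; it tips a little when one corner is drawn down alone.
- screw_a: Thumb screw at the chamber's (+47.5, +47.5) mm corner, opposite screw_c. All four alike: steel collar 22 mm across, 5 mm thick, that bears on the cover; 11 mm neck; black flat grip 30 x 10 x 24 mm on top, its underside 14 mm, its top 38 mm above the origin. Origin: on the screw axis at the collar's underside; x along the grip's 30 mm length, z up.
- screw_b: Like screw_a, at the chamber's (+47.5, -47.5) mm corner, opposite screw_d. Motion of each screw: clockwise seen from above tightens; steep thread, it sinks 2 mm per rad (1.6 mm per eighth of a turn). At the start the collar stands about 0.2 to 0.7 mm clear of the cover. A screw stays where it is left, but tightening the second diagonal pair eases the first by up to 0.07 N m.
- screw_c: Like screw_a, at the chamber's (-47.5, -47.5) mm corner, opposite screw_a. Torque to turn a screw: 0.25 N m free, 0.27 squeezing the seal, then rising some 0.5 N m per rad once the cover meets the shoulders. 0.17 above free is firmly tight, 0.08 too slack, 0.24 overtightened. When turning stops, friction partly lets go or reverses: compare with a free screw read after an equal step.
- screw_d: Like screw_a, at the chamber's (-47.5, +47.5) mm corner, opposite screw_b.
- flux_jar: Small round tub with a green lid, 41 mm across, 29 mm high, standing on the desk; a bystander. Origin: centre of its underside.
- side_cutters: Red-handled side cutters, 125 x 47 x 12 mm, lying on the desk; a bystander. Origin: centre of its underside, x along its length.
- screwdriver: Blue and black screwdriver, 197 x 25 x 25 mm, lying on the desk; a bystander, not needed. Origin: centre of its underside, x along its length.

How it is judged:
By the outcome, as a careful person would: the job done as asked, in the order asked, and still so for the second after the job is handed in, with the robot touching nothing.
It also fails if it takes over 72 s, if anything falls off the work surface, if the arm or the gripper's body presses on something with over 40 N, if the wrist force passes 120 N, or if a joint passes its speed limit or range.

### The arm

A 6-joint arm with a two-finger parallel gripper is mounted at the origin on a cart in front of the work surface, level with it; the furniture and walls round the work are solid. World frame = base frame: x ahead of the robot, y to its left, z up, the work surface at z = 0. Lengths are in m, angles in rad, forces in N, time in s.
With the tool pointing down it reaches from about 0.275 to 0.875 m from the base axis. Payload 12.5 kg.
Tool frame: the origin (TCP) lies midway between the tips of the shut fingers; the grasp point (between the pads) lies 19 mm behind it; z points along the fingers, y is the line along which they close (so a half turn about z gives the same grasp; the last joint's range is limited). The gripper opens to 85 mm and grips with 20 to 120 N. Pads are 22 mm wide; open, the fingers measure 114 mm over their backs; the gripper's body (76 mm by 85 mm) begins 54 mm behind the grasp point. The pads swing forward as they close: fully open they stand 13 mm farther back than shut.
Start: joints at [1.027, 0.351, 1.652, -0, 1.139, -0.085], TCP at [0.244, 0.493, 0.231] pointing down, gripper open.
Joint ranges: [-2.75, 2.75], [-0.79, 2.1], [0.01, 2.65], [-1.57, 4.71], [0.07, 3.14], [-2.87, 2.87]. Speed limits (rad/s): [2.22, 2.22, 2.79, 3.14, 3.14, 3.14].

### API

Orientations are given as a unit quaternion [x, y, z, w].
In Python, from cell import r, cams gives the robot as it stands. The module is installed in compiled form; this text tells all that it offers.
- The arm moves only by the shell command python3 -m handwheel 'ROWS' [FORCE]. ROWS is JSON, a list of rows, each an object with "hand": the gripper's target within -1 to 1 (shut at 1, half-way at 0, fully open at -1); "dp": the shift along the tool's x, y, z in m, a list of three; "roll": the turn about the tool's z in degrees. A call has 1 to 5 rows; each row shifts and turns the commanded pose from where the row before left it, along the tool's axes as they then stand; what a row does not reach is not made up. A row lasts 1/8 s, in which the tool goes at most 62.5 mm and 10.7 degrees, less where a joint would pass 70% of its speed; a pose out of reach is approached as far as the arm can. A call with a gripper value outside its range is refused whole. The fingers move at their own pace and stop on an object; FORCE is the grip in N (left out, the last holds). Time passes only in rows, so rows that do not move let the fingers close. It gives the time, the measured TCP pose, the force, the opening and the grip force at its end, in the units of the state.
- r.get_state(): the state, without advancing time (a new reading comes with each control period).
- cams.get_image(name): name is "scene" or "side" or "wrist"; returns a dict with "img" (384x512x3 uint8, red, green, blue), "vertical_fov" (degrees; the focal length in pixels is half the picture's height over the tangent of half this angle, whatever the lens; pixels are square), "cx", "cy" (the principal point, pixels), "pose" (4x4, takes a point from camera to world coordinates); the wrist camera has in their place "tool_from_camera" (4x4, takes a point from camera to tool coordinates, whose origin is the TCP and whose axes are the flange's). Camera axes: x right, y down, z forward; pixel columns grow to the right and rows downward; lengths in m; the calibration is good to about 2 mm. A picture is of the moment at which its call begins: read the wrist's pose just before it. There is no depth.
- r.job_done(): hands the job in; it is judged then, once.
Trained networks look in the newest picture that a camera, given by its name, has taken for a name from the list of things; names that differ only in an ending like _2 or _b are one class to them, and where a whole thing is asked for, a point or a joint stands for the part that bears it (a point fixed in the world has none). Each returns a list of dicts, best first, with "conf" (0 to 1); they miss things now and then, are a little off and sometimes report something else, mostly with a low value. They report only what shows in the picture. A call takes as long as a camera call.
- cams.masks_of(label, camera): "region" (384x512 bool, what is visible of it) and "at" ([column, row] in pixels, amid what is visible of it).
- cams.pinpoint(label, camera): "at" ([column, row] in pixels: a listed point, or the origin of a listed thing).
The state is a dict: "time_s": time; "q": joint angles; "joint_velocities": joint speeds; "joint_efforts": joint torques, N m; "tool_pos": TCP position; "eef_rot": TCP orientation; "ft_force": force on the tool from outside, world axes, zero at the start; "ft_torque": the same for the moment, N m; "finger_gap": finger opening in m; "gripper_force": force on a finger pad.
Only numpy, scipy, OpenCV 4.12 (cv2) and the standard library are available. Lean on these libraries where they do the work, as an engineer would, in place of code of your own. Each camera call takes 0.05 s, during which the arm holds its last target. There are 200 camera calls.

## Working session

There is one attempt and no reset: what is moved stays moved. The work goes in short steps, Python scripts to look and compute and a shell command to move; the robot and the scene stay as the last step left them, time stands still between calls to the robot, and variables do not carry over. Pictures are saved under pics/ and viewed, at most 10 in all, crops included, and the job is handed in when it is done.

```bash
mkdir -p pics; cat > h.py <<'E'
import numpy as np,cv2
from cell import r,cams
from scipy.spatial.transform import Rotation as R
def ray(c,px,T=None):
    f=c["img"].shape[0]/2/np.tan(np.radians(c["vertical_fov"])/2)
    T=c["pose"] if T is None else T
    d=np.array([(px[0]-c["cx"])/f,(px[1]-c["cy"])/f,1]); return T[:3,3],T[:3,:3]@d
def at_z(c,px,z,T=None):
    o,d=ray(c,px,T); return o+d*(z-o[2])/d[2]
def proj(c,p,T=None):
    f=c["img"].shape[0]/2/np.tan(np.radians(c["vertical_fov"])/2)
    T=c["pose"] if T is None else T
    q=T[:3,:3].T@(np.asarray(p)-T[:3,3]); return np.array([c["cx"]+f*q[0]/q[2],c["cy"]+f*q[1]/q[2]])
def toolT():
    s=r.get_state(); T=np.eye(4); T[:3,:3]=R.from_quat(s["eef_rot"]).as_matrix(); T[:3,3]=s["tool_pos"]; return T
E
python3 - <<'E'
from h import *
s=r.get_state(); print(s)
ims=[]
for n in("scene","side","wrist"):
    T=toolT();c=cams.get_image(n)
    cv2.imwrite(f"pics/{n}0.png",c["img"][...,::-1]); ims.append(c["img"])
    W=T@c["tool_from_camera"] if n=="wrist" else c["pose"]
    print(n,c["vertical_fov"],W.round(3).tolist())
    for l,z in(("chamber",0),("screw_a",.052),("flux_jar",0),("side_cutters",0),("screwdriver",0)):
        for m in cams.pinpoint(l,n):print(l,round(m["conf"],2),np.round(m["at"]),at_z(c,m["at"],z,W).round(3))
cv2.imwrite("pics/all0.png",cv2.resize(np.vstack([np.hstack(ims[:2]),np.hstack([ims[2],ims[2]*0])])[...,::-1],(800,600)))
E
```

```text
{'time_s': 0.0, 'q': array([ 1.02739746e+00,  3.51236272e-01,  1.65242242e+00,  4.19637161e-08,
        1.13907930e+00, -8.46214964e-02]), 'joint_velocities': array([ 0.0001962 ,  0.00161662, -0.00100263, -0.00051759,  0.00062317,
        0.00176206]), 'joint_efforts': array([-6.89399476e-04, -5.06092572e+01, -2.91408366e+01, -1.57103973e-04,
        4.42811273e-03,  1.27422186e-05]), 'tool_pos': array([0.24338804, 0.49285444, 0.23075903]), 'eef_rot': array([ 2.27382233e-01,  9.73805418e-01, -5.44658031e-04, -1.76900384e-04]), 'ft_force': array([ 0.189535  , -0.49651614,  0.33435214]), 'ft_torque': array([-0.0261072 ,  0.00653438, -0.03358489]), 'gripper_force': 0.0, 'finger_gap': 0.08558137273910958}
scene 42.0825033743823 [[0.448, -0.616, 0.648, -0.136], [-0.894, -0.307, 0.326, -0.614], [-0.002, -0.725, -0.688, 0.767], [0.0, 0.0, 0.0, 1.0]]
chamber 0.79 [197. 208.] [ 0.503 -0.144  0.   ]
chamber 0.56 [211. 209.] [ 0.516 -0.173  0.   ]
screw_a 0.56 [215. 208.] [ 0.477 -0.21   0.052]
screw_a 0.5 [177. 172.] [ 0.539 -0.077  0.052]
screw_a 0.5 [220. 179.] [ 0.561 -0.174  0.052]
screw_a
[... 167 characters left out ...]
86.] [ 0.446 -0.5    0.   ]
side 45.03978195418423 [[0.952, -0.173, 0.251, 0.256], [-0.305, -0.52, 0.798, -1.164], [-0.007, -0.836, -0.548, 0.67], [0.0, 0.0, 0.0, 1.0]]
chamber 0.94 [230. 186.] [ 0.495 -0.134  0.   ]
screw_a 0.53 [208. 167.] [ 0.444 -0.107  0.052]
screw_a 0.46 [260. 169.] [ 0.573 -0.162  0.052]
screw_a 0.44 [228. 186.] [ 0.473 -0.214  0.052]
screw_a 0.41 [237. 156.] [ 0.532 -0.075  0.052]
flux_jar 0.71 [294. 234.] [ 0.582 -0.383  0.   ]
side_cutters 0.97 [254. 246.] [ 0.482 -0.396  0.   ]
screwdriver 0.8 [252. 284.] [ 0.443 -0.509  0.   ]
wrist 70.45804051626617 [[0.444, 0.858, 0.258, 0.178], [0.896, -0.425, -0.128, 0.525], [-0.0, 0.288, -0.958, 0.375], [0.0, 0.0, 0.0, 1.0]]
```

View pics/all0.png

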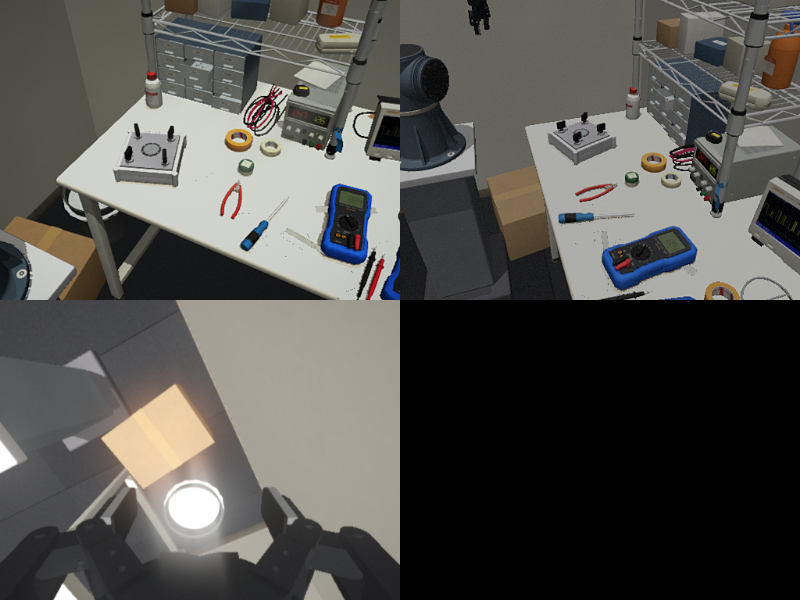

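```bash
python3 -m handwheel '[{"hand":0,"dp":[-0.042,-0.039,0],"roll":0},{"hand":0,"dp":[-0.042,-0.039,0],"roll":0},{"hand":0,"dp":[-0.042,-0.039,0],"roll":0},{"hand":0,"dp":[-0.042,-0.039,0],"roll":0},{"hand":0,"dp":[-0.042,-0.039,0],"roll":0}]' 100
python3 -m handwheel '[{"hand":0,"dp":[-0.042,-0.039,0],"roll":0},{"hand":0,"dp":[-0.042,-0.039,0],"roll":0},{"hand":0,"dp":[-0.042,-0.039,0],"roll":0},{"hand":0,"dp":[-0.042,-0.039,0],"roll":0},{"hand":0,"dp":[-0.042,-0.039,0],"roll":0}]'
python3 -m handwheel '[{"hand":0,"dp":[-0.042,-0.039,0],"roll":0},{"hand":0,"dp":[-0.042,-0.039,0],"roll":0},{"hand":0,"dp":[0,0,0],"roll":0}]'
python3 - <<'E'
from h import *
T=toolT();c=cams.get_image("wrist");W=T@c["tool_from_camera"]
s=r.get_state();print(s["q"].round(3),s["tool_pos"],s["finger_gap"],T[:2,:2])
cv2.imwrite("pics/w1.png",c["img"][...,::-1])
for m in cams.pinpoint("chamber","wrist"):print("ch",round(m["conf"],2),m["at"],at_z(c,m["at"],0,W).round(4))
for m in cams.pinpoint("screw_a","wrist"):print("s",round(m["conf"],2),np.round(m["at"],1),at_z(c,m["at"],.0525,W).round(4))
for m in cams.masks_of("screw_a","wrist"):print("m",round(m["conf"],2),m["region"].sum(),np.round(m["at"],1))
E
```

```text
time_s: 1.52
tool_pos: [0.3459, 0.2236, 0.2315]
eef_rot: [0.227, 0.974, 0.0, 0.0]
ft_force: [0.3, 0.4, -0.7]
finger_gap: 0.0429
gripper_force: 0.0
time_s: 2.15
tool_pos: [0.4479, -0.0445, 0.2316]
eef_rot: [0.228, 0.974, 0.0, 0.0]
ft_force: [1.3, 1.2, 0.6]
finger_gap: 0.0424
gripper_force: 0.0
time_s: 2.52
tool_pos: [0.4888, -0.1526, 0.231]
eef_rot: [0.229, 0.973, -0.0, 0.0]
ft_force: [0.4, 0.7, -0.4]
finger_gap: 0.0426
gripper_force: 0.0
[-0.391  0.281  1.751  0.     1.111 -1.5  ] [ 0.48815692 -0.15081552  0.23091351] 0.0428226376633527 [[-0.89503732  0.44599118]
 [ 0.44599104  0.89503731]]
s 0.97 [267.5 230.9] [ 0.5633 -0.1717  0.0525]
s 0.93 [320.2 174.6] [ 0.5249 -0.0823  0.0525]
s 0.92 [264.9 123.5] [ 0.4409 -0.1159  0.0525]
s 0.75 [213.8 184.4] [ 0.478  -0.2035  0.0525]
m 0.81 429 [268.2 125. ]
m 0.75 450 [269.3 239.2]
m 0.7 438 [211.8 185.8]
m 0.68 411 [325.6 180.8]
```

View pics/w1.png

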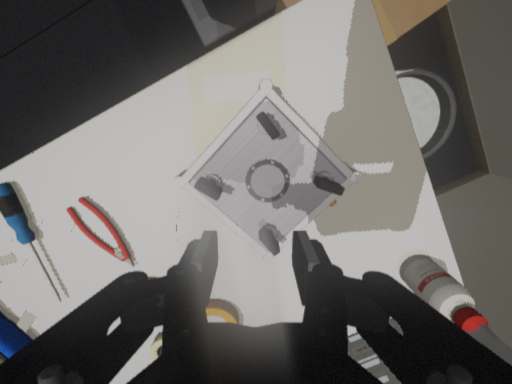

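```bash
cat >> h.py <<'E'
from scipy.optimize import minimize
def cyl(rad,z0,z1):
    a=np.linspace(0,2*np.pi,24,endpoint=False); return np.array([[rad*np.cos(t),rad*np.sin(t),z] for z in(z0,z1) for t in a])
BOX=np.array([[x,y,z] for x in(-.015,.015) for y in(-.005,.005) for z in(.014,.038)])
PARTS=[cyl(.011,0,.005),cyl(.0055,.005,.014),BOX]
K=4
def render(c,W,x,y,z,yaw,x0,y0,n,parts):
    im=np.zeros((n*K,n*K),np.uint8); Q=R.from_euler("z",yaw).as_matrix()
    for P in parts:
        pts=np.array([proj(c,Q@p+[x,y,z],W) for p in P])
        h=cv2.convexHull(((pts-[x0,y0]+.5)*K*16).astype(np.int32)); cv2.fillConvexPoly(im,h,255,shift=4)
    return cv2.resize(im,(n,n),interpolation=cv2.INTER_AREA)/255.
def fit(c,W,region,xy,z=.0525,n=100):
    ys,xs=np.nonzero(region); x0,y0=int(xs.mean())-n//2,int(ys.mean())-n//2
    big=np.pad(region,n).astype(float)[y0+n:y0+2*n,x0+n:x0+2*n]
    def cost(v):
        m=render(c,W,v[0]/1e3,v[1]/1e3,z,v[2]/20,x0,y0,n,PARTS); return 1-np.minimum(m,big).sum()/np.maximum(m,big).sum()
    best=None
    for yaw in np.arange(0,np.pi,np.pi/8):
        v0=np.array([xy[0]*1e3,xy[1]*1e3,yaw*20])
        o=minimize(cost,v0,method="Nelder-Mead",options=dict(initial_simplex=v0+np.array([[0,0,0],[3,0,0],[0,3,0],[0,0,4]]),maxiter=60))
        if best is None or o.fun<best.fun:best=o
    return best.x[0]/1e3,best.x[1]/1e3,np.degrees(best.x[2]/20)%180,1-best.fun
def look():
    T=toolT();c=cams.get_image("wrist");W=T@c["tool_from_camera"]
    for m in cams.masks_of("screw_a","wrist"):
        if m["conf"]<.3: continue
        a=at_z(c,m["at"],.07,W)
        x,y,yaw,i=fit(c,W,m["region"],a[:2])
        yt=np.degrees(np.arctan2(T[0,1]*0+T[1,0],T[0,0]))  # tool x heading
        d=(T[:3,:3].T@(np.array([x,y,0])-T[:3,3])).round(4)
        dr=(-(yaw-yt)+90)%180-90
        print(f"xy {x:.4f} {y:.4f} yaw {yaw:.1f} iou {i:.2f} px {m['region'].sum()} tool dxy {d[:2]} roll {dr:.1f}")
    return c
E
python3 -c "
from h import *
look()"
```

```text
xy 0.4750 -0.2042 yaw 32.4 iou 0.86 px 468 tool dxy [-0.0131 -0.0554] roll -58.7
xy 0.4429 -0.1149 yaw 12.7 iou 0.89 px 438 tool dxy [0.0552 0.0104] roll -38.9
xy 0.5317 -0.0825 yaw 41.7 iou 0.89 px 424 tool dxy [-0.0101  0.0788] roll -67.9
xy 0.5644 -0.1719 yaw 7.5 iou 0.90 px 426 tool dxy [-0.079  0.013] roll -33.8
```

```bash
python3 -m handwheel '[{"hand":0,"dp":[0.055,0.0105,0],"roll":0},{"hand":0,"dp":[0,0,0.025],"roll":-10},{"hand":0,"dp":[0,0,0.025],"roll":-10},{"hand":0,"dp":[0,0,0.025],"roll":-10},{"hand":0,"dp":[0,0,0.02],"roll":-9}]'
python3 -m handwheel '[{"hand":0,"dp":[0,0,0],"roll":0}]'
python3 - <<'E'
from h import *
c=look(); s=r.get_state(); print(s["tool_pos"],s["q"].round(2),s["ft_torque"])
cv2.imwrite("pics/w2.png",c["img"][...,::-1])
E
```

```text
time_s: 3.45
tool_pos: [0.4433, -0.1151, 0.1357]
eef_rot: [-0.114, 0.993, 0.0, -0.0]
ft_force: [0.3, 0.6, 0.0]
finger_gap: 0.0429
gripper_force: 0.0
time_s: 3.58
tool_pos: [0.4428, -0.1151, 0.1356]
eef_rot: [-0.111, 0.994, 0.0, -0.001]
ft_force: [-0.7, 0.6, 1.0]
finger_gap: 0.0425
gripper_force: 0.0
xy 0.5320 -0.0821 yaw 40.0 iou 0.80 px 804 tool dxy [-0.0945  0.0124] roll -27.2
xy 0.4428 -0.1147 yaw 13.2 iou 0.92 px 768 tool dxy [-0.0004  0.0002] roll -0.5
xy 0.6019 -0.1750 yaw 168.8 iou 0.17 px 138 tool dxy [-0.1423 -0.0936] roll 23.9
xy 0.4750 -0.2040 yaw 26.2 iou 0.95 px 1377 tool dxy [-0.0121 -0.094 ] roll -13.5
[ 0.4437787  -0.11562635  0.13703219] [-0.36  0.32  1.97 -0.    0.85 -2.15] [ 0.00459491 -0.02320927 -0.00409266]
```

View pics/w2.png

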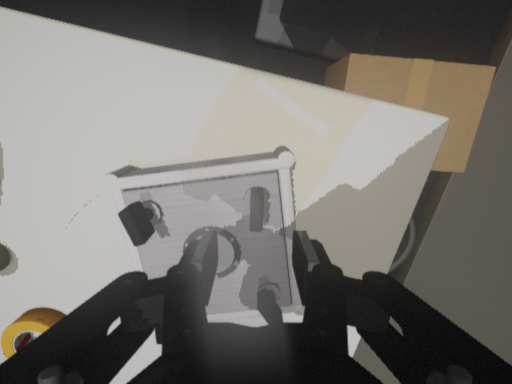

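```bash
cat > st.py <<'E'
from h import *
s=r.get_state();T=toolT();print("t",s["time_s"],"pos",s["tool_pos"].round(4),"yaw %.2f"%np.degrees(np.arctan2(T[1,0],T[0,0])),"q6 %.2f"%s["q"][5],"F",s["ft_force"].round(1),"M",s["ft_torque"].round(3),"gap %.4f gf %.0f"%(s["finger_gap"],s["gripper_force"]))
E
python3 -m handwheel '[{"hand":0,"dp":[-0.0,0,0.037],"roll":0},{"hand":0,"dp":[0,0,0.036],"roll":0},{"hand":1,"dp":[0,0,0],"roll":0},{"hand":1,"dp":[0,0,0],"roll":0},{"hand":1,"dp":[0,0,0],"roll":0}]' 80 >/dev/null; python3 st.py
python3 -m handwheel '[{"hand":1,"dp":[0,0,0],"roll":0}]'>/dev/null; python3 st.py
```

```text
t 4.3 pos [ 0.4434 -0.1144  0.0647] yaw -167.43 q6 -2.15 F [ 0.1 16.8 -0.4] M [ 2.688 -0.064 -0.29 ] gap 0.0087 gf 78
t 4.425 pos [ 0.4434 -0.1143  0.0647] yaw -167.42 q6 -2.15 F [-0.  16.1 -0.1] M [ 2.663 -0.03  -0.293] gap 0.0087 gf 78
```

```bash
python3 -m handwheel '[{"hand":1,"dp":[0,0.0005,0],"roll":0},{"hand":1,"dp":[0,0,0.0003],"roll":9}]' >/dev/null; python3 st.py
python3 -m handwheel '[{"hand":1,"dp":[0,0,0.0003],"roll":9},{"hand":1,"dp":[0,0,0.0003],"roll":9}]' >/dev/null; python3 st.py
python3 -m handwheel '[{"hand":1,"dp":[0,0,0.0003],"roll":9},{"hand":1,"dp":[0,0,0.0003],"roll":9}]' >/dev/null; python3 st.py
python3 -m handwheel '[{"hand":1,"dp":[0,0,0],"roll":0}]' >/dev/null; python3 st.py
```

```text
t 4.675 pos [ 0.4434 -0.1144  0.0645] yaw -176.50 q6 -1.99 F [-0.3  8.4 -3. ] M [1.434 0.139 0.268] gap 0.0080 gf 78
t 4.925 pos [ 0.4433 -0.1148  0.0638] yaw 165.40 q6 -1.67 F [-2.3  4.  -2.5] M [0.627 0.468 0.231] gap 0.0085 gf 78
t 5.175 pos [ 0.4431 -0.1152  0.0632] yaw 147.42 q6 -1.36 F [-4.3 -0.1 -2.4] M [-0.04   0.856  0.247] gap 0.0086 gf 78
t 5.3 pos [ 0.4431 -0.1153  0.0632] yaw 147.72 q6 -1.36 F [-6.1  2.4  4.7] M [ 0.264  1.161 -0.154] gap 0.0090 gf 79
```

```bash
python3 -m handwheel '[{"hand":0,"dp":[0,0,0],"roll":0},{"hand":0,"dp":[0,0,0],"roll":0},{"hand":0,"dp":[0,0,-0.06],"roll":0},{"hand":0,"dp":[-0.0442,0.0057,0],"roll":0},{"hand":0,"dp":[-0.0442,0.0057,0],"roll":0}]' >/dev/null
python3 -m handwheel '[{"hand":0,"dp":[-0.0442,0.0057,0],"roll":0},{"hand":0,"dp":[0,0,0],"roll":-10},{"hand":0,"dp":[0,0,0],"roll":-10},{"hand":0,"dp":[0,0,0],"roll":-10},{"hand":0,"dp":[0,0,0],"roll":-10}]' >/dev/null
python3 -m handwheel '[{"hand":0,"dp":[0,0,0],"roll":0}]'>/dev/null; python3 st.py; python3 -c "
from h import *
look()"
```

```text
t 6.675 pos [ 0.5649 -0.172   0.1222] yaw -172.31 q6 -2.08 F [0.5 0.2 0.5] M [ 0.019 -0.024  0.028] gap 0.0427 gf 0
xy 0.4749 -0.2035 yaw 32.1 iou 0.91 px 1165 tool dxy [ 0.0935 -0.0192] roll -24.4
xy 0.5318 -0.0819 yaw 47.8 iou 0.93 px 1261 tool dxy [0.0209 0.0937] roll -40.1
xy 0.5643 -0.1715 yaw 12.6 iou 0.92 px 868 tool dxy [0.0006 0.0006] roll -4.9
```

```bash
python3 -m handwheel '[{"hand":0,"dp":[0.0005,0.0005,0.029],"roll":-4},{"hand":0,"dp":[0,0,0.029],"roll":0},{"hand":1,"dp":[0,0,0],"roll":0},{"hand":1,"dp":[0,0,0],"roll":0},{"hand":1,"dp":[0,0,0],"roll":0}]' 80 >/dev/null; python3 st.py
python3 -m handwheel '[{"hand":1,"dp":[0,0,0],"roll":0}]'>/dev/null; python3 st.py
```

```text
t 7.4 pos [ 0.5643 -0.1709  0.0648] yaw -168.32 q6 -2.15 F [-0.1  4.6 -1.8] M [0.856 0.141 0.175] gap 0.0083 gf 79
t 7.525 pos [ 0.5643 -0.1709  0.0648] yaw -168.31 q6 -2.15 F [-0.7  5.3  0.7] M [0.942 0.142 0.169] gap 0.0084 gf 79
```

```bash
python3 -m handwheel '[{"hand":1,"dp":[0,0.0002,0.0003],"roll":9}]' >/dev/null; python3 st.py
python3 -m handwheel '[{"hand":1,"dp":[0,0,0.0003],"roll":9},{"hand":1,"dp":[0,0,0.0003],"roll":9}]' >/dev/null; python3 st.py
python3 -m handwheel '[{"hand":1,"dp":[0,0,0.0003],"roll":9},{"hand":1,"dp":[0,0,0.0003],"roll":9}]' >/dev/null; python3 st.py
python3 -m handwheel '[{"hand":0,"dp":[0,0,0],"roll":0},{"hand":0,"dp":[0,0,0],"roll":0},{"hand":0,"dp":[0,0,-0.06],"roll":0}]' >/dev/null;python3 st.py
```

```text
t 7.65 pos [ 0.5643 -0.171   0.0645] yaw -177.46 q6 -1.99 F [-1.   2.4 -0.4] M [0.359 0.202 0.238] gap 0.0084 gf 79
t 7.9 pos [ 0.5642 -0.1712  0.0639] yaw 164.41 q6 -1.67 F [-2.7  1.3  0.3] M [0.199 0.33  0.241] gap 0.0086 gf 79
t 8.15 pos [ 0.5641 -0.1714  0.0632] yaw 146.42 q6 -1.36 F [-2.8 -0.4  0.1] M [-0.002  0.504  0.272] gap 0.0082 gf 79
t 8.525 pos [ 0.5621 -0.1706  0.1198] yaw 146.85 q6 -1.37 F [ 0.9 -0.5  1.2] M [0.034 0.012 0.033] gap 0.0427 gf 0
```

```bash
python3 -m handwheel '[{"hand":0,"dp":[0.028,-0.0382,0],"roll":0},{"hand":0,"dp":[0.028,-0.0382,0],"roll":0},{"hand":0,"dp":[0,0,0],"roll":-10},{"hand":0,"dp":[0,0,0],"roll":-10},{"hand":0,"dp":[0,0,0],"roll":-10}]' >/dev/null
python3 -m handwheel '[{"hand":0,"dp":[0,0,0],"roll":-10},{"hand":0,"dp":[0,0,0],"roll":-10},{"hand":0,"dp":[0,0,0],"roll":-10},{"hand":0,"dp":[0,0,0],"roll":-2},{"hand":0,"dp":[0,0,0],"roll":0}]' >/dev/null
python3 st.py; python3 -c "
from h import *
look()"
```

```text
t 9.775 pos [ 0.4754 -0.2044  0.1225] yaw -151.40 q6 -2.57 F [-0.2  0.6  0.3] M [ 0.015  0.035 -0.013] gap 0.0425 gf 0
xy 0.5631 -0.1719 yaw 156.1 iou 0.68 px 947 tool dxy [-0.0925 -0.0134] roll 52.5
xy 0.4422 -0.1157 yaw 142.7 iou 0.90 px 1529 tool dxy [-0.0132  0.0938] roll 65.9
xy 0.4754 -0.2035 yaw 28.5 iou 0.86 px 810 tool dxy [-0.0003  0.0008] roll 0.1
xy 0.5509 -0.0600 yaw 52.3 iou 0.40 px 386 tool dxy [-0.1354  0.0907] roll -23.7
```

```bash
python3 -m handwheel '[{"hand":0,"dp":[0,0.0008,0.029],"roll":0},{"hand":0,"dp":[0,0,0.029],"roll":0},{"hand":1,"dp":[0,0,0],"roll":0},{"hand":1,"dp":[0,0,0],"roll":0},{"hand":1,"dp":[0,0,0],"roll":0}]' 80 >/dev/null; python3 st.py
python3 -m handwheel '[{"hand":1,"dp":[0,0,0.0003],"roll":9}]' >/dev/null; python3 st.py
python3 -m handwheel '[{"hand":1,"dp":[0,0,0.0003],"roll":9},{"hand":1,"dp":[0,0,0.0003],"roll":9}]' >/dev/null; python3 st.py
python3 -m handwheel '[{"hand":1,"dp":[0,0,0.0003],"roll":9},{"hand":1,"dp":[0,0,0.0003],"roll":9}]' >/dev/null; python3 st.py
python3 -m handwheel '[{"hand":0,"dp":[0,0,0],"roll":0},{"hand":0,"dp":[0,0,0],"roll":0},{"hand":0,"dp":[0,0,-0.06],"roll":0}]' >/dev/null;python3 st.py
```

```text
t 10.5 pos [ 0.4748 -0.2032  0.0651] yaw -151.30 q6 -2.57 F [-0.9  5.  -0.2] M [0.739 0.198 0.162] gap 0.0085 gf 79
t 10.625 pos [ 0.4749 -0.2033  0.0648] yaw -160.44 q6 -2.41 F [-1.8  3.5 -0.4] M [0.621 0.31  0.25 ] gap 0.0084 gf 79
t 10.875 pos [ 0.4748 -0.2035  0.0641] yaw -178.57 q6 -2.09 F [-2.5  2.6 -1.1] M [0.376 0.319 0.264] gap 0.0084 gf 79
t 11.125 pos [ 0.4748 -0.2037  0.0635] yaw 163.44 q6 -1.78 F [-2.9  0.5 -1.8] M [0.111 0.535 0.315] gap 0.0085 gf 79
t 11.5 pos [ 0.4733 -0.2029  0.1208] yaw 163.85 q6 -1.78 F [ 0.  -0.4  0.4] M [-0.01  -0.028 -0.043] gap 0.0424 gf 0
```

```bash
python3 -m handwheel '[{"hand":0,"dp":[-0.0067,0.0443,0],"roll":0},{"hand":0,"dp":[-0.0067,0.0443,0],"roll":0},{"hand":0,"dp":[-0.0067,0.0443,0],"roll":0},{"hand":0,"dp":[0,0,0],"roll":-10},{"hand":0,"dp":[0,0,0],"roll":-10}]' >/dev/null
python3 -m handwheel '[{"hand":0,"dp":[0,0,0],"roll":-10},{"hand":0,"dp":[0,0,0],"roll":-10},{"hand":0,"dp":[0,0,0],"roll":-10},{"hand":0,"dp":[0,0,0],"roll":-10},{"hand":0,"dp":[0,0,0],"roll":0}]' >/dev/null
python3 st.py; python3 -c "
from h import *
look()"
```

```text
t 12.75 pos [ 0.5318 -0.0818  0.1231] yaw -136.25 q6 -2.57 F [ 0.1 -0.3  0.6] M [ 0.039 -0.033 -0.01 ] gap 0.0425 gf 0
xy 0.4431 -0.1146 yaw 148.1 iou 0.85 px 1058 tool dxy [0.0868 0.0377] roll 75.7
xy 0.5320 -0.0813 yaw 43.9 iou 0.89 px 836 tool dxy [-0.0004  0.0002] roll -0.1
xy 0.5633 -0.1714 yaw 148.6 iou 0.87 px 1059 tool dxy [ 0.0393 -0.0865] roll 75.2
xy 0.4748 -0.2026 yaw 163.6 iou 0.87 px 1939 tool dxy [ 0.1248 -0.0478] roll 60.1
```

```bash
python3 -m handwheel '[{"hand":0,"dp":[0,0.0003,0.029],"roll":0},{"hand":0,"dp":[0,0,0.029],"roll":0},{"hand":1,"dp":[0,0,0],"roll":0},{"hand":1,"dp":[0,0,0],"roll":0},{"hand":1,"dp":[0,0,0],"roll":0}]' 80 >/dev/null; python3 st.py
python3 -m handwheel '[{"hand":1,"dp":[0,0,0.0003],"roll":9}]' >/dev/null; python3 st.py
python3 -m handwheel '[{"hand":1,"dp":[0,0,0.0003],"roll":9},{"hand":1,"dp":[0,0,0.0003],"roll":9}]' >/dev/null; python3 st.py
python3 -m handwheel '[{"hand":1,"dp":[0,0,0.0003],"roll":9},{"hand":1,"dp":[0,0,0.0003],"roll":9}]' >/dev/null; python3 st.py
python3 -m handwheel '[{"hand":0,"dp":[0,0,0],"roll":0},{"hand":0,"dp":[0,0,0],"roll":0},{"hand":0,"dp":[0,0,-0.06],"roll":0}]' >/dev/null;python3 st.py
```

```text
t 13.475 pos [ 0.5314 -0.0813  0.0657] yaw -136.30 q6 -2.57 F [-2.9  1.8  2.1] M [0.41  0.37  0.237] gap 0.0088 gf 79
t 13.6 pos [ 0.5314 -0.0814  0.0654] yaw -145.45 q6 -2.41 F [-2.3  1.9  2.4] M [0.285 0.398 0.197] gap 0.0085 gf 80
t 13.85 pos [ 0.5315 -0.0815  0.0648] yaw -163.58 q6 -2.10 F [-2.9  0.7  1.7] M [0.079 0.42  0.208] gap 0.0080 gf 79
t 14.1 pos [ 0.5315 -0.0816  0.0642] yaw 178.43 q6 -1.78 F [-2.2 -0.6  0.8] M [-0.076  0.387  0.289] gap 0.0086 gf 79
t 14.475 pos [ 0.5294 -0.0811  0.1211] yaw 178.85 q6 -1.79 F [ 1.  -0.1  0.6] M [ 0.022 -0.006  0.023] gap 0.0427 gf 0
```

```bash
python3 -m handwheel '[{"hand":0,"dp":[0.0439,-0.0179,0],"roll":0},{"hand":0,"dp":[0.0439,-0.0179,0],"roll":0},{"hand":0,"dp":[0,0,0],"roll":10.2},{"hand":0,"dp":[0,0,0],"roll":10.2},{"hand":0,"dp":[0,0,0.020],"roll":10.2}]' >/dev/null
python3 -m handwheel '[{"hand":0,"dp":[0,0,0.0395],"roll":0},{"hand":1,"dp":[0,0,0],"roll":0},{"hand":1,"dp":[0,0,0],"roll":0},{"hand":1,"dp":[0,0,0],"roll":0}]' 80 >/dev/null; python3 st.py
python3 -m handwheel '[{"hand":1,"dp":[0,0,0.0002],"roll":6}]' >/dev/null; python3 st.py
python3 -m handwheel '[{"hand":1,"dp":[0,0,0.0002],"roll":6}]' >/dev/null; python3 st.py
python3 -m handwheel '[{"hand":1,"dp":[0,0,0.0002],"roll":6}]' >/dev/null; python3 st.py
```

```text
t 15.6 pos [ 0.4432 -0.1152  0.0649] yaw 148.12 q6 -1.37 F [0.9 4.3 0.2] M [ 0.608 -0.067 -0.245] gap 0.0083 gf 80
t 15.725 pos [ 0.4431 -0.1153  0.0647] yaw 142.07 q6 -1.26 F [-1.   1.6  2.1] M [0.346 0.224 0.226] gap 0.0086 gf 80
t 15.85 pos [ 0.443  -0.1154  0.0645] yaw 136.00 q6 -1.16 F [-1.3 -0.2  2.8] M [0.043 0.433 0.292] gap 0.0086 gf 80
t 15.975 pos [ 0.4429 -0.1155  0.0643] yaw 130.01 q6 -1.05 F [-2.5 -0.5  3.3] M [-0.189  0.535  0.349] gap 0.0087 gf 80
```

```bash
python3 -m handwheel '[{"hand":1,"dp":[0,0,0.0002],"roll":6}]' >/dev/null; python3 st.py
```

```text
t 16.1 pos [ 0.4427 -0.1156  0.0641] yaw 124.01 q6 -0.95 F [-3.8 -1.9  3.6] M [-0.364  0.727  0.24 ] gap 0.0084 gf 81
```

```bash
python3 -m handwheel '[{"hand":0,"dp":[0,0,0],"roll":0},{"hand":0,"dp":[0,0,0],"roll":0},{"hand":0,"dp":[0,0,-0.04],"roll":0},{"hand":0,"dp":[-0.038,0.0232,0],"roll":0},{"hand":0,"dp":[-0.038,0.0232,0],"roll":0}]' >/dev/null
python3 -m handwheel '[{"hand":0,"dp":[-0.038,0.0232,0],"roll":0},{"hand":0,"dp":[0,0,0],"roll":-10},{"hand":0,"dp":[0,0,0],"roll":-10},{"hand":0,"dp":[0,0,0],"roll":-2.4},{"hand":0,"dp":[0,0,0.040],"roll":0}]' >/dev/null
python3 -m handwheel '[{"hand":1,"dp":[0,0,0],"roll":0},{"hand":1,"dp":[0,0,0],"roll":0},{"hand":1,"dp":[0,0,0],"roll":0}]' 80 >/dev/null; python3 st.py
python3 -m handwheel '[{"hand":1,"dp":[0,0,0.0002],"roll":6}]' >/dev/null; python3 st.py
python3 -m handwheel '[{"hand":1,"dp":[0,0,0.0002],"roll":6}]' >/dev/null; python3 st.py
python3 -m handwheel '[{"hand":1,"dp":[0,0,0.0002],"roll":6}]' >/dev/null; python3 st.py
python3 -m handwheel '[{"hand":1,"dp":[0,0,0.0002],"roll":6}]' >/dev/null; python3 st.py
```

```text
t 17.725 pos [ 0.5642 -0.1711  0.064 ] yaw 146.55 q6 -1.36 F [-3.6 -3.1 -1.5] M [-0.479  0.559  0.136] gap 0.0084 gf 80
t 17.85 pos [ 0.5642 -0.1711  0.0638] yaw 140.45 q6 -1.25 F [-3.2 -4.  -1.5] M [-0.651  0.625  0.258] gap 0.0085 gf 80
t 17.975 pos [ 0.5642 -0.1712  0.0636] yaw 134.37 q6 -1.15 F [-3.4 -4.8 -0.3] M [-0.764  0.627  0.287] gap 0.0085 gf 80
t 18.1 pos [ 0.5641 -0.1712  0.0634] yaw 128.37 q6 -1.04 F [-5.7 -5.2 -1.1] M [-0.865  0.678  0.264] gap 0.0083 gf 80
t 18.225 pos [ 0.5641 -0.1713  0.0632] yaw 122.37 q6 -0.94 F [-4.8 -6.5 -0.9] M [-0.905  0.819  0.282] gap 0.0087 gf 80
```

```bash
python3 -m handwheel '[{"hand":0,"dp":[0,0,0],"roll":0},{"hand":0,"dp":[0,0,0],"roll":0},{"hand":0,"dp":[0,0,-0.04],"roll":0},{"hand":0,"dp":[0.0103,-0.0464,0],"roll":0},{"hand":0,"dp":[0.0103,-0.0464,0],"roll":0}]' >/dev/null
python3 -m handwheel '[{"hand":0,"dp":[0,0,0],"roll":-10.2},{"hand":0,"dp":[0,0,0],"roll":-10.2},{"hand":0,"dp":[0,0,0],"roll":-10.2},{"hand":0,"dp":[0,0,0],"roll":-10.2},{"hand":0,"dp":[0,0,0.0405],"roll":0}]' >/dev/null
python3 -m handwheel '[{"hand":1,"dp":[0,0,0],"roll":0},{"hand":1,"dp":[0,0,0],"roll":0},{"hand":1,"dp":[0,0,0],"roll":0}]' 80 >/dev/null; python3 st.py
python3 -m handwheel '[{"hand":1,"dp":[0,0,0.0002],"roll":6}]' >/dev/null; python3 st.py
python3 -m handwheel '[{"hand":1,"dp":[0,0,0.0002],"roll":6}]' >/dev/null; python3 st.py
python3 -m handwheel '[{"hand":1,"dp":[0,0,0.0002],"roll":6}]' >/dev/null; python3 st.py
python3 -m handwheel '[{"hand":1,"dp":[0,0,0.0002],"roll":6}]' >/dev/null; python3 st.py
```

```text
t 19.85 pos [ 0.4752 -0.2035  0.0628] yaw 163.35 q6 -1.77 F [-1.2 -2.3  0.4] M [-0.321  0.353  0.279] gap 0.0085 gf 79
t 19.975 pos [ 0.4752 -0.2036  0.0626] yaw 157.24 q6 -1.67 F [-2.1 -4.2  1.6] M [-0.46   0.452  0.22 ] gap 0.0086 gf 79
t 20.1 pos [ 0.4752 -0.2037  0.0623] yaw 151.15 q6 -1.56 F [-2.5 -3.1  0.5] M [-0.639  0.469  0.246] gap 0.0088 gf 80
t 20.225 pos [ 0.4751 -0.2038  0.0622] yaw 145.15 q6 -1.46 F [-3.2 -4.5  0.4] M [-0.76   0.596  0.239] gap 0.0086 gf 80
t 20.35 pos [ 0.4751 -0.2038  0.0619] yaw 139.16 q6 -1.35 F [-4.1 -5.7  0.1] M [-0.855  0.668  0.264] gap 0.0083 gf 80
```

```bash
python3 -m handwheel '[{"hand":0,"dp":[0,0,0],"roll":0},{"hand":0,"dp":[0,0,0],"roll":0},{"hand":0,"dp":[0,0,-0.04],"roll":0},{"hand":0,"dp":[0.0124,0.0431,0],"roll":0},{"hand":0,"dp":[0.0124,0.0431,0],"roll":0}]' >/dev/null
python3 -m handwheel '[{"hand":0,"dp":[0.0124,0.0431,0],"roll":0},{"hand":0,"dp":[0,0,0],"roll":-9.8},{"hand":0,"dp":[0,0,0],"roll":-9.8},{"hand":0,"dp":[0,0,0],"roll":-9.8},{"hand":0,"dp":[0,0,0],"roll":-9.8}]' >/dev/null
python3 -m handwheel '[{"hand":0,"dp":[0,0,0.0395],"roll":0},{"hand":1,"dp":[0,0,0],"roll":0},{"hand":1,"dp":[0,0,0],"roll":0},{"hand":1,"dp":[0,0,0],"roll":0}]' 80 >/dev/null; python3 st.py
python3 -m handwheel '[{"hand":1,"dp":[0,0,0.0002],"roll":6}]' >/dev/null; python3 st.py
python3 -m handwheel '[{"hand":1,"dp":[0,0,0.0002],"roll":6}]' >/dev/null; python3 st.py
python3 -m handwheel '[{"hand":1,"dp":[0,0,0.0002],"roll":6}]' >/dev/null; python3 st.py
python3 -m handwheel '[{"hand":1,"dp":[0,0,0.0002],"roll":6}]' >/dev/null; python3 st.py
```

```text
t 22.1 pos [ 0.5312 -0.0813  0.0624] yaw 178.55 q6 -1.78 F [-1.7 -4.8 -2.2] M [-0.726  0.227  0.082] gap 0.0086 gf 79
t 22.225 pos [ 0.5313 -0.0813  0.0622] yaw 172.44 q6 -1.68 F [-0.5 -5.4 -2.2] M [-0.772  0.273  0.205] gap 0.0084 gf 79
t 22.35 pos [ 0.5313 -0.0814  0.062 ] yaw 166.36 q6 -1.57 F [-1.4 -6.5 -3.4] M [-0.783  0.193  0.226] gap 0.0089 gf 79
t 22.475 pos [ 0.5313 -0.0814  0.0618] yaw 160.35 q6 -1.47 F [-1.2 -5.3 -2.6] M [-0.883  0.237  0.227] gap 0.0087 gf 79
t 22.6 pos [ 0.5313 -0.0814  0.0616] yaw 154.36 q6 -1.36 F [-1.7 -5.6 -3. ] M [-0.922  0.194  0.241] gap 0.0084 gf 79
```

```bash
python3 -m handwheel '[{"hand":0,"dp":[0,0,0],"roll":0},{"hand":0,"dp":[0,0,0],"roll":0},{"hand":0,"dp":[0,0,-0.04],"roll":0},{"hand":0,"dp":[0.0325,-0.0345,0],"roll":0},{"hand":0,"dp":[0.0325,-0.0345,0],"roll":0}]' >/dev/null
python3 -m handwheel '[{"hand":0,"dp":[0,0,0],"roll":10.2},{"hand":0,"dp":[0,0,0],"roll":10.1},{"hand":0,"dp":[0,0,0],"roll":10.1},{"hand":0,"dp":[0,0,0.039],"roll":0}]' >/dev/null
python3 -m handwheel '[{"hand":1,"dp":[0,0,0],"roll":0},{"hand":1,"dp":[0,0,0],"roll":0},{"hand":1,"dp":[0,0,0],"roll":0}]' 80 >/dev/null; python3 st.py
python3 -m handwheel '[{"hand":1,"dp":[0,0,0.0002],"roll":6}]' >/dev/null; python3 st.py
python3 -m handwheel '[{"hand":1,"dp":[0,0,0.0002],"roll":6}]' >/dev/null; python3 st.py
python3 -m handwheel '[{"hand":1,"dp":[0,0,0.0002],"roll":6}]' >/dev/null; python3 st.py
```

```text
t 24.1 pos [ 0.4427 -0.1153  0.0626] yaw 124.14 q6 -0.95 F [-5.  -1.8  2.7] M [-0.3    0.629 -0.059] gap 0.0086 gf 79
t 24.225 pos [ 0.4426 -0.1154  0.0624] yaw 118.06 q6 -0.85 F [-5.5 -3.6  5.1] M [-0.449  0.906  0.235] gap 0.0083 gf 79
t 24.35 pos [ 0.4425 -0.1154  0.0622] yaw 111.99 q6 -0.74 F [-6.4 -3.7  6.4] M [-0.623  1.104  0.244] gap 0.0088 gf 80
t 24.475 pos [ 0.4423 -0.1155  0.062 ] yaw 105.99 q6 -0.63 F [-8.2 -4.2  7.1] M [-0.64   1.296  0.252] gap 0.0085 gf 80
```

```bash
python3 - <<'E'
import numpy as np
def go(p,h,q,h2):
    h=np.radians(h);d=np.subtract(q,p);x=np.array([np.cos(h),np.sin(h)]);y=np.array([np.sin(h),-np.cos(h)])
    print((d@x).round(4),(d@y).round(4),np.degrees(h)-h2)
go((.4423,-.1155),106,(.5641,-.1710),122.4)
go((.5641,-.1712),104.4,(.4750,-.2036),139.2)
go((.4750,-.2036),121.2,(.5313,-.0812),154.4)
go((.5313,-.0814),136.4,(.4425,-.1154),106)
E
```

```text
-0.0869 0.1018 -16.400000000000006
-0.0092 -0.0944 -34.79999999999998
0.0755 0.1116 -33.20000000000002
0.0409 -0.0859 30.400000000000006
```

```bash
python3 -m handwheel '[{"hand":0,"dp":[0,0,0],"roll":0},{"hand":0,"dp":[0,0,0],"roll":0},{"hand":0,"dp":[0,0,-0.04],"roll":0},{"hand":0,"dp":[-0.029,0.0339,0],"roll":0},{"hand":0,"dp":[-0.029,0.0339,0],"roll":0}]' >/dev/null
python3 -m handwheel '[{"hand":0,"dp":[-0.029,0.0339,0],"roll":0},{"hand":0,"dp":[0,0,0],"roll":-8.2},{"hand":0,"dp":[0,0,0],"roll":-8.2},{"hand":0,"dp":[0,0,0.040],"roll":0}]' >/dev/null
python3 -m handwheel '[{"hand":1,"dp":[0,0,0],"roll":0},{"hand":1,"dp":[0,0,0],"roll":0},{"hand":1,"dp":[0,0,0],"roll":0}]' 80 >/dev/null; python3 st.py
python3 -m handwheel '[{"hand":1,"dp":[0,0,0.0002],"roll":6}]' >/dev/null; python3 st.py
python3 -m handwheel '[{"hand":1,"dp":[0,0,0.0002],"roll":6}]' >/dev/null; python3 st.py
python3 -m handwheel '[{"hand":1,"dp":[0,0,0.0002],"roll":6}]' >/dev/null; python3 st.py
```

```text
t 25.975 pos [ 0.5639 -0.171   0.062 ] yaw 122.55 q6 -0.94 F [-5.2 -3.5 -4.7] M [-0.571  0.81   0.127] gap 0.0086 gf 78
t 26.1 pos [ 0.5639 -0.171   0.0618] yaw 116.46 q6 -0.83 F [-5.9 -3.9 -3.8] M [-0.603  0.786  0.311] gap 0.0084 gf 78
t 26.225 pos [ 0.5638 -0.171   0.0616] yaw 110.38 q6 -0.73 F [-5.2 -5.2 -4.6] M [-0.619  0.791  0.343] gap 0.0086 gf 78
t 26.35 pos [ 0.5638 -0.1711  0.0614] yaw 104.37 q6 -0.62 F [-5.1 -3.7 -3.8] M [-0.735  0.863  0.276] gap 0.0081 gf 78
```

```bash
python3 -m handwheel '[{"hand":0,"dp":[0,0,0],"roll":0},{"hand":0,"dp":[0,0,0],"roll":0},{"hand":0,"dp":[0,0,-0.04],"roll":0},{"hand":0,"dp":[-0.0046,-0.0472,0],"roll":0},{"hand":0,"dp":[-0.0046,-0.0472,0],"roll":0}]' >/dev/null
python3 -m handwheel '[{"hand":0,"dp":[0,0,0],"roll":-8.7},{"hand":0,"dp":[0,0,0],"roll":-8.7},{"hand":0,"dp":[0,0,0],"roll":-8.7},{"hand":0,"dp":[0,0,0],"roll":-8.7},{"hand":0,"dp":[0,0,0.040],"roll":0}]' >/dev/null
python3 -m handwheel '[{"hand":1,"dp":[0,0,0],"roll":0},{"hand":1,"dp":[0,0,0],"roll":0},{"hand":1,"dp":[0,0,0],"roll":0}]' 80 >/dev/null; python3 st.py
python3 -m handwheel '[{"hand":1,"dp":[0,0,0.0002],"roll":6}]' >/dev/null; python3 st.py
python3 -m handwheel '[{"hand":1,"dp":[0,0,0.0002],"roll":6}]' >/dev/null; python3 st.py
python3 -m handwheel '[{"hand":1,"dp":[0,0,0.0002],"roll":6}]' >/dev/null; python3 st.py
```

```text
t 27.975 pos [ 0.4752 -0.2037  0.0616] yaw 139.37 q6 -1.35 F [-3.8 -5.4 -4.6] M [-0.855  0.765  0.151] gap 0.0087 gf 78
t 28.1 pos [ 0.4752 -0.2038  0.0614] yaw 133.27 q6 -1.25 F [-4.9 -6.8 -4.6] M [-1.015  0.804  0.253] gap 0.0090 gf 78
t 28.225 pos [ 0.4751 -0.2039  0.0612] yaw 127.19 q6 -1.14 F [-5.3 -8.3 -3.6] M [-1.164  0.892  0.29 ] gap 0.0085 gf 78
t 28.35 pos [ 0.475 -0.204  0.061] yaw 121.19 q6 -1.04 F [-6.9 -7.5 -4. ] M [-1.296  1.023  0.279] gap 0.0084 gf 78
```

```bash
python3 -m handwheel '[{"hand":0,"dp":[0,0,0],"roll":0},{"hand":0,"dp":[0,0,0],"roll":0},{"hand":0,"dp":[0,0,-0.04],"roll":0},{"hand":0,"dp":[0.0252,0.0372,0],"roll":0},{"hand":0,"dp":[0.0252,0.0372,0],"roll":0}]' >/dev/null
python3 -m handwheel '[{"hand":0,"dp":[0.0252,0.0372,0],"roll":0},{"hand":0,"dp":[0,0,0],"roll":-8.3},{"hand":0,"dp":[0,0,0],"roll":-8.3},{"hand":0,"dp":[0,0,0],"roll":-8.3},{"hand":0,"dp":[0,0,0],"roll":-8.3}]' >/dev/null
python3 -m handwheel '[{"hand":0,"dp":[0,0,0.040],"roll":0},{"hand":1,"dp":[0,0,0],"roll":0},{"hand":1,"dp":[0,0,0],"roll":0},{"hand":1,"dp":[0,0,0],"roll":0}]' 80 >/dev/null; python3 st.py
python3 -m handwheel '[{"hand":1,"dp":[0,0,0.0002],"roll":6}]' >/dev/null; python3 st.py
python3 -m handwheel '[{"hand":1,"dp":[0,0,0.0002],"roll":6}]' >/dev/null; python3 st.py
python3 -m handwheel '[{"hand":1,"dp":[0,0,0.0002],"roll":6}]' >/dev/null; python3 st.py
```

```text
t 30.1 pos [ 0.5313 -0.0813  0.061 ] yaw 154.56 q6 -1.36 F [-4.7 -6.9 -4. ] M [-1.087  0.502  0.072] gap 0.0085 gf 78
t 30.225 pos [ 0.5313 -0.0813  0.0608] yaw 148.46 q6 -1.26 F [-3.7 -7.7 -3.6] M [-1.163  0.513  0.325] gap 0.0088 gf 78
t 30.35 pos [ 0.5313 -0.0813  0.0605] yaw 142.38 q6 -1.15 F [-3.9 -7.7 -3.6] M [-1.175  0.469  0.217] gap 0.0085 gf 78
t 30.475 pos [ 0.5313 -0.0814  0.0604] yaw 136.37 q6 -1.05 F [-3.5 -7.  -3.6] M [-1.225  0.473  0.312] gap 0.0085 gf 78
```

```bash
python3 -m handwheel '[{"hand":0,"dp":[0,0,0],"roll":0},{"hand":0,"dp":[0,0,0],"roll":0},{"hand":0,"dp":[0,0,-0.04],"roll":0},{"hand":0,"dp":[0.0204,-0.043,0],"roll":0},{"hand":0,"dp":[0.0205,-0.0429,0],"roll":0}]' >/dev/null
python3 -m handwheel '[{"hand":0,"dp":[0,0,0],"roll":10.2},{"hand":0,"dp":[0,0,0],"roll":10.1},{"hand":0,"dp":[0,0,0],"roll":10.1},{"hand":0,"dp":[0,0,0.0395],"roll":0}]' >/dev/null
python3 -m handwheel '[{"hand":1,"dp":[0,0,0],"roll":0},{"hand":1,"dp":[0,0,0],"roll":0},{"hand":1,"dp":[0,0,0],"roll":0}]' 80 >/dev/null; python3 st.py
python3 -m handwheel '[{"hand":1,"dp":[0,0,0.0002],"roll":6}]' >/dev/null; python3 st.py
python3 -m handwheel '[{"hand":1,"dp":[0,0,0.0002],"roll":6}]' >/dev/null; python3 st.py
```

```text
t 31.975 pos [ 0.4422 -0.1148  0.0608] yaw 106.18 q6 -0.64 F [-6.1 -3.6 -2.2] M [-0.532  0.844  0.099] gap 0.0090 gf 78
t 32.1 pos [ 0.4421 -0.1148  0.0606] yaw 100.09 q6 -0.53 F [-5.6 -4.8 -1.1] M [-0.627  0.946  0.282] gap 0.0089 gf 78
t 32.225 pos [ 0.442  -0.1149  0.0604] yaw 94.01 q6 -0.42 F [-7.  -3.3 -0.5] M [-0.683  1.051  0.294] gap 0.0089 gf 78
```

```bash
python3 -m handwheel '[{"hand":1,"dp":[0,0,0.0002],"roll":6}]' >/dev/null; python3 st.py
python3 -m handwheel '[{"hand":1,"dp":[0,0,0.0002],"roll":6}]' >/dev/null; python3 st.py
```

```text
t 32.35 pos [ 0.4419 -0.1149  0.0602] yaw 88.01 q6 -0.32 F [-7.2 -4.1  0.9] M [-0.696  1.178  0.281] gap 0.0090 gf 79
t 32.475 pos [ 0.4418 -0.1149  0.06  ] yaw 82.02 q6 -0.22 F [-7.6 -3.8  1.5] M [-0.683  1.264  0.326] gap 0.0087 gf 79
```

```bash
python3 -m handwheel '[{"hand":1,"dp":[0,0,0.0001],"roll":4}]' >/dev/null; python3 st.py
python3 -m handwheel '[{"hand":1,"dp":[0,0,0.0001],"roll":4}]' >/dev/null; python3 st.py
```

```text
t 32.6 pos [ 0.4418 -0.1149  0.0599] yaw 78.06 q6 -0.15 F [-9.3 -4.2  1.4] M [-0.726  1.254  0.297] gap 0.0083 gf 79
t 32.725 pos [ 0.4417 -0.1149  0.0598] yaw 74.09 q6 -0.08 F [-8.1 -3.8  2.9] M [-0.74   1.321  0.359] gap 0.0086 gf 79
```

```bash
cat > go.py <<'E'
import sys,numpy as np
a=list(map(float,sys.argv[1:]))
h=np.radians(a[2]);d=np.array(a[3:5])-a[:2];x=np.array([np.cos(h),np.sin(h)]);y=np.array([np.sin(h),-np.cos(h)])
print((d@x).round(4),(d@y).round(4),a[2]-a[5])
E
python3 go.py .4417 -.1149 74.1 .5637 -.1708 104.4
python3 go.py .5637 -.1710 76.4 .4749 -.2034 121.2
```

```text
-0.0203 0.1326 -30.30000000000001
-0.0524 -0.0787 -44.8
```

```bash
python3 -m handwheel '[{"hand":0,"dp":[0,0,0],"roll":0},{"hand":0,"dp":[0,0,0],"roll":0},{"hand":0,"dp":[0,0,-0.04],"roll":0},{"hand":0,"dp":[-0.0068,0.0442,0],"roll":0},{"hand":0,"dp":[-0.0068,0.0442,0],"roll":0}]' >/dev/null
python3 -m handwheel '[{"hand":0,"dp":[-0.0067,0.0442,0],"roll":0},{"hand":0,"dp":[0,0,0],"roll":-10.1},{"hand":0,"dp":[0,0,0],"roll":-10.1},{"hand":0,"dp":[0,0,0],"roll":-10.1},{"hand":0,"dp":[0,0,0.0395],"roll":0}]' >/dev/null
python3 -m handwheel '[{"hand":1,"dp":[0,0,0],"roll":0},{"hand":1,"dp":[0,0,0],"roll":0},{"hand":1,"dp":[0,0,0],"roll":0}]' 80 >/dev/null; python3 st.py
python3 -m handwheel '[{"hand":1,"dp":[0,0,0.0002],"roll":6}]' >/dev/null; python3 st.py
python3 -m handwheel '[{"hand":1,"dp":[0,0,0.0002],"roll":6}]' >/dev/null; python3 st.py
python3 -m handwheel '[{"hand":1,"dp":[0,0,0.0002],"roll":6}]' >/dev/null; python3 st.py
python3 -m handwheel '[{"hand":1,"dp":[0,0,0.0002],"roll":6}]' >/dev/null; python3 st.py
```

```text
t 34.35 pos [ 0.5637 -0.1707  0.0602] yaw 104.45 q6 -0.62 F [-7.5 -1.9 -1.2] M [-0.369  1.127  0.171] gap 0.0085 gf 78
t 34.475 pos [ 0.5638 -0.1708  0.0601] yaw 98.35 q6 -0.52 F [-7.1 -1.7 -1.3] M [-0.389  1.06   0.304] gap 0.0088 gf 78
t 34.6 pos [ 0.5637 -0.1708  0.0599] yaw 92.27 q6 -0.41 F [-7.3 -2.4 -0.5] M [-0.414  1.138  0.299] gap 0.0086 gf 79
t 34.725 pos [ 0.5638 -0.1708  0.0597] yaw 86.27 q6 -0.31 F [-8.4 -2.   0.4] M [-0.403  1.209  0.378] gap 0.0085 gf 79
t 34.85 pos [ 0.5637 -0.1708  0.0596] yaw 80.28 q6 -0.20 F [-8.2 -2.9  0.5] M [-0.464  1.228  0.366] gap 0.0087 gf 79
```

```bash
python3 -m handwheel '[{"hand":0,"dp":[0,0,0],"roll":0},{"hand":0,"dp":[0,0,0],"roll":0},{"hand":0,"dp":[0,0,-0.04],"roll":0},{"hand":0,"dp":[-0.0235,-0.0411,0],"roll":0},{"hand":0,"dp":[-0.0235,-0.0411,0],"roll":0}]' >/dev/null
python3 -m handwheel '[{"hand":0,"dp":[0,0,0],"roll":-10.2},{"hand":0,"dp":[0,0,0],"roll":-10.2},{"hand":0,"dp":[0,0,0],"roll":-10.2},{"hand":0,"dp":[0,0,0],"roll":-10.2},{"hand":0,"dp":[0,0,0.0395],"roll":0}]' >/dev/null
python3 -m handwheel '[{"hand":1,"dp":[0,0,0],"roll":0},{"hand":1,"dp":[0,0,0],"roll":0},{"hand":1,"dp":[0,0,0],"roll":0}]' 80 >/dev/null; python3 st.py
python3 -m handwheel '[{"hand":1,"dp":[0,0,0.0002],"roll":6}]' >/dev/null; python3 st.py
python3 -m handwheel '[{"hand":1,"dp":[0,0,0.0002],"roll":6}]' >/dev/null; python3 st.py
python3 -m handwheel '[{"hand":1,"dp":[0,0,0.0002],"roll":6}]' >/dev/null; python3 st.py
python3 -m handwheel '[{"hand":1,"dp":[0,0,0.0001],"roll":4}]' >/dev/null; python3 st.py
python3 go.py .4749 -.2036 99.2 .5313 -.0811 136.4
```

```text
t 36.475 pos [ 0.4749 -0.2038  0.06  ] yaw 121.27 q6 -1.04 F [-7.9 -6.3 -3. ] M [-1.05   1.279  0.231] gap 0.0086 gf 78
t 36.6 pos [ 0.4749 -0.2038  0.0598] yaw 115.17 q6 -0.93 F [-8.9 -7.1 -1.5] M [-1.181  1.332  0.255] gap 0.0089 gf 78
t 36.725 pos [ 0.4748 -0.2039  0.0596] yaw 109.09 q6 -0.83 F [-9.9 -7.7 -1.4] M [-1.216  1.449  0.313] gap 0.0086 gf 78
t 36.85 pos [ 0.4748 -0.2039  0.0594] yaw 103.09 q6 -0.72 F [-10.8  -6.7  -0.2] M [-1.351  1.582  0.369] gap 0.0086 gf 79
t 36.975 pos [ 0.4747 -0.204   0.0593] yaw 99.13 q6 -0.65 F [-10.6  -8.1  -0.3] M [-1.391  1.629  0.298] gap 0.0086 gf 79
0.1119 0.0753 -37.2
```

```bash
python3 -m handwheel '[{"hand":0,"dp":[0,0,0],"roll":0},{"hand":0,"dp":[0,0,0],"roll":0},{"hand":0,"dp":[0,0,-0.04],"roll":0},{"hand":0,"dp":[0.0373,0.0251,0],"roll":0},{"hand":0,"dp":[0.0373,0.0251,0],"roll":0}]' >/dev/null
python3 -m handwheel '[{"hand":0,"dp":[0.0373,0.0251,0],"roll":0},{"hand":0,"dp":[0,0,0],"roll":-9.3},{"hand":0,"dp":[0,0,0],"roll":-9.3},{"hand":0,"dp":[0,0,0],"roll":-9.3},{"hand":0,"dp":[0,0,0],"roll":-9.3}]' >/dev/null
python3 -m handwheel '[{"hand":0,"dp":[0,0,0.0395],"roll":0},{"hand":1,"dp":[0,0,0],"roll":0},{"hand":1,"dp":[0,0,0],"roll":0},{"hand":1,"dp":[0,0,0],"roll":0}]' 80 >/dev/null; python3 st.py
python3 -m handwheel '[{"hand":1,"dp":[0,0,0.0002],"roll":6}]' >/dev/null; python3 st.py
python3 -m handwheel '[{"hand":1,"dp":[0,0,0.0002],"roll":6}]' >/dev/null; python3 st.py
python3 -m handwheel '[{"hand":1,"dp":[0,0,0.0002],"roll":6}]' >/dev/null; python3 st.py
python3 -m handwheel '[{"hand":1,"dp":[0,0,0.0001],"roll":4}]' >/dev/null; python3 st.py
```

```text
t 38.725 pos [ 0.5315 -0.0814  0.0598] yaw 136.46 q6 -1.05 F [-7.2 -8.2 -2.1] M [-1.284  1.035  0.133] gap 0.0090 gf 78
t 38.85 pos [ 0.5315 -0.0815  0.0596] yaw 130.35 q6 -0.94 F [-6.4 -8.4 -2.1] M [-1.357  0.985  0.297] gap 0.0084 gf 78
t 38.975 pos [ 0.5315 -0.0815  0.0594] yaw 124.27 q6 -0.83 F [-5.5 -8.4 -2.7] M [-1.408  1.044  0.3  ] gap 0.0087 gf 78
t 39.1 pos [ 0.5315 -0.0815  0.0592] yaw 118.28 q6 -0.73 F [-6.7 -8.8 -1.4] M [-1.403  1.07   0.265] gap 0.0088 gf 78
t 39.225 pos [ 0.5315 -0.0816  0.0591] yaw 114.31 q6 -0.66 F [-6.1 -8.5 -2.1] M [-1.482  1.099  0.273] gap 0.0089 gf 78
```

```bash
python3 -m handwheel '[{"hand":1,"dp":[0,0,0.0001],"roll":4}]' >/dev/null; python3 st.py
python3 -m handwheel '[{"hand":1,"dp":[0,0,0.0001],"roll":4}]' >/dev/null; python3 st.py
python3 -m handwheel '[{"hand":1,"dp":[0,0,0.0001],"roll":4}]' >/dev/null; python3 st.py
```

```text
t 39.35 pos [ 0.5314 -0.0816  0.059 ] yaw 110.34 q6 -0.59 F [-7.6 -8.8 -2. ] M [-1.493  1.067  0.358] gap 0.0090 gf 78
t 39.475 pos [ 0.5314 -0.0816  0.0589] yaw 106.35 q6 -0.52 F [-6.7 -8.8 -2.2] M [-1.51   1.09   0.351] gap 0.0087 gf 79
t 39.6 pos [ 0.5314 -0.0817  0.0588] yaw 102.36 q6 -0.45 F [-7.2 -9.9 -1.9] M [-1.514  1.074  0.402] gap 0.0087 gf 79
```

```bash
python3 go.py .5314 -.0816 102.4 .4419 -.1147 74.1
```

```text
-0.0131 -0.0945 28.30000000000001
```

```bash
python3 -m handwheel '[{"hand":0,"dp":[0,0,0],"roll":0},{"hand":0,"dp":[0,0,0],"roll":0},{"hand":0,"dp":[0,0,-0.04],"roll":0},{"hand":0,"dp":[-0.0066,-0.0473,0],"roll":0},{"hand":0,"dp":[-0.0065,-0.0472,0],"roll":0}]' >/dev/null
python3 -m handwheel '[{"hand":0,"dp":[0,0,0],"roll":9.5},{"hand":0,"dp":[0,0,0],"roll":9.4},{"hand":0,"dp":[0,0,0],"roll":9.4},{"hand":0,"dp":[0,0,0.0395],"roll":0}]' >/dev/null
python3 -m handwheel '[{"hand":1,"dp":[0,0,0],"roll":0},{"hand":1,"dp":[0,0,0],"roll":0},{"hand":1,"dp":[0,0,0],"roll":0}]' 80 >/dev/null; python3 st.py
python3 -m handwheel '[{"hand":1,"dp":[0,0,0.0001],"roll":3}]' >/dev/null; python3 st.py
python3 -m handwheel '[{"hand":1,"dp":[0,0,0.0001],"roll":3}]' >/dev/null; python3 st.py
```

```text
t 41.1 pos [ 0.442  -0.1134  0.0592] yaw 74.17 q6 -0.08 F [-5.6  2.1 -1.2] M [0.275 0.751 0.161] gap 0.0086 gf 78
t 41.225 pos [ 0.442  -0.1135  0.0592] yaw 71.13 q6 -0.02 F [-5.  1. -1.] M [0.285 0.768 0.328] gap 0.0086 gf 78
t 41.35 pos [ 0.4421 -0.1135  0.0591] yaw 68.10 q6 0.03 F [-5.3  2.   1. ] M [0.19  0.763 0.452] gap 0.0088 gf 79
```

```bash
python3 -m handwheel '[{"hand":1,"dp":[0,0,0.0001],"roll":2}]' >/dev/null; python3 st.py
python3 -m handwheel '[{"hand":1,"dp":[0,0,0],"roll":1.5}]' >/dev/null; python3 st.py
```

```text
t 41.475 pos [ 0.4421 -0.1135  0.059 ] yaw 66.12 q6 0.06 F [-5.7  1.5  1.2] M [0.256 0.797 0.349] gap 0.0089 gf 79
t 41.6 pos [ 0.4421 -0.1135  0.059 ] yaw 64.65 q6 0.09 F [-4.6  0.5 -0.9] M [0.2   0.781 0.404] gap 0.0086 gf 79
```

```bash
python3 -m handwheel '[{"hand":1,"dp":[0,0,0.0001],"roll":3}]' >/dev/null; python3 st.py;python3 go.py .4421 -.1135 61.7 .5639 -.1697 80.3
```

```text
t 41.725 pos [ 0.4421 -0.1135  0.059 ] yaw 61.62 q6 0.14 F [-5.2  1.1  1.2] M [0.197 0.754 0.396] gap 0.0085 gf 79
0.0083 0.1339 -18.599999999999994
```

```bash
python3 -m handwheel '[{"hand":0,"dp":[0,0,0],"roll":0},{"hand":0,"dp":[0,0,0],"roll":0},{"hand":0,"dp":[0,0,-0.04],"roll":0},{"hand":0,"dp":[0.0024,0.0447,0],"roll":0},{"hand":0,"dp":[0.0024,0.0447,0],"roll":0}]' >/dev/null
python3 -m handwheel '[{"hand":0,"dp":[0.0024,0.0448,0],"roll":0},{"hand":0,"dp":[0,0,0],"roll":-9.3},{"hand":0,"dp":[0,0,0],"roll":-9.3},{"hand":0,"dp":[0,0,0.0395],"roll":0}]' >/dev/null
python3 -m handwheel '[{"hand":1,"dp":[0,0,0],"roll":0},{"hand":1,"dp":[0,0,0],"roll":0},{"hand":1,"dp":[0,0,0],"roll":0}]' 80 >/dev/null; python3 st.py
python3 -m handwheel '[{"hand":1,"dp":[0,0,0.0001],"roll":3}]' >/dev/null; python3 st.py
python3 -m handwheel '[{"hand":1,"dp":[0,0,0.0001],"roll":3}]' >/dev/null; python3 st.py
python3 -m handwheel '[{"hand":1,"dp":[0,0,0.0001],"roll":2}]' >/dev/null; python3 st.py
```

```text
t 43.225 pos [ 0.5636 -0.1711  0.0594] yaw 80.25 q6 -0.20 F [-4.5 -0.1 -0.7] M [0.066 0.797 0.243] gap 0.0085 gf 79
t 43.35 pos [ 0.5636 -0.1711  0.0593] yaw 77.21 q6 -0.15 F [-5.8  0.  -1.7] M [0.062 0.867 0.363] gap 0.0088 gf 79
t 43.475 pos [ 0.5636 -0.1711  0.0592] yaw 74.17 q6 -0.10 F [-6.9  0.3 -1.3] M [0.048 0.85  0.335] gap 0.0087 gf 79
t 43.6 pos [ 0.5636 -0.1711  0.0592] yaw 72.19 q6 -0.06 F [-6.1 -0.1  0.5] M [0.05  0.887 0.321] gap 0.0087 gf 79
```

```bash
python3 -m handwheel '[{"hand":1,"dp":[0,0,0.0001],"roll":3}]' >/dev/null; python3 st.py
python3 -m handwheel '[{"hand":1,"dp":[0,0,0.0001],"roll":2}]' >/dev/null; python3 st.py
```

```text
t 43.725 pos [ 0.5635 -0.1712  0.0591] yaw 69.18 q6 -0.01 F [-6.2  0.4  0.3] M [0.058 0.914 0.411] gap 0.0086 gf 79
t 43.85 pos [ 0.5635 -0.1711  0.0591] yaw 67.20 q6 0.02 F [-6.8  0.7  1.3] M [0.12  1.013 0.431] gap 0.0081 gf 79
```

```bash
python3 go.py .5635 -.1711 67.2 .4748 -.2037 99.2
```

```text
-0.0644 -0.0691 -32.0
```

```bash
python3 -m handwheel '[{"hand":0,"dp":[0,0,0],"roll":0},{"hand":0,"dp":[0,0,0],"roll":0},{"hand":0,"dp":[0,0,-0.04],"roll":0},{"hand":0,"dp":[-0.0322,-0.0346,0],"roll":0},{"hand":0,"dp":[-0.0322,-0.0345,0],"roll":0}]' >/dev/null
python3 -m handwheel '[{"hand":0,"dp":[0,0,0],"roll":-10.6},{"hand":0,"dp":[0,0,0],"roll":-10.6},{"hand":0,"dp":[0,0,0],"roll":-10.6},{"hand":0,"dp":[0,0,0.0395],"roll":-0.2}]' >/dev/null
python3 -m handwheel '[{"hand":1,"dp":[0,0,0],"roll":0},{"hand":1,"dp":[0,0,0],"roll":0},{"hand":1,"dp":[0,0,0],"roll":0}]' 80 >/dev/null; python3 st.py
python3 -m handwheel '[{"hand":1,"dp":[0,0,0.0001],"roll":3}]' >/dev/null; python3 st.py
python3 -m handwheel '[{"hand":1,"dp":[0,0,0.0001],"roll":3}]' >/dev/null; python3 st.py
python3 -m handwheel '[{"hand":1,"dp":[0,0,0.0001],"roll":2}]' >/dev/null; python3 st.py
```

```text
t 45.35 pos [ 0.4746 -0.2041  0.0593] yaw 99.26 q6 -0.66 F [-8.8 -3.2 -1.3] M [-0.549  1.257  0.193] gap 0.0086 gf 78
t 45.475 pos [ 0.4746 -0.204   0.0592] yaw 96.21 q6 -0.60 F [-8.  -3.6 -0.7] M [-0.542  1.341  0.392] gap 0.0090 gf 79
t 45.6 pos [ 0.4745 -0.2041  0.0592] yaw 93.18 q6 -0.55 F [-8.5 -3.1  0.6] M [-0.577  1.422  0.341] gap 0.0087 gf 79
t 45.725 pos [ 0.4745 -0.2041  0.0591] yaw 91.19 q6 -0.52 F [-9.3 -3.8  2.2] M [-0.531  1.496  0.35 ] gap 0.0087 gf 79
```

```bash
python3 -m handwheel '[{"hand":1,"dp":[0,0,0.0001],"roll":2.5}]' >/dev/null; python3 st.py
python3 -m handwheel '[{"hand":1,"dp":[0,0,0.0001],"roll":2}]' >/dev/null; python3 st.py
```

```text
t 45.85 pos [ 0.4745 -0.2041  0.0591] yaw 88.70 q6 -0.47 F [-9.8 -3.5  2.3] M [-0.544  1.568  0.421] gap 0.0086 gf 79
t 45.975 pos [ 0.4745 -0.2041  0.059 ] yaw 86.71 q6 -0.44 F [-10.2  -3.    3.6] M [-0.573  1.658  0.411] gap 0.0088 gf 79
```

```bash
python3 go.py .4745 -.2041 86.7 .5314 -.0817 102.4
```

```text
0.1255 0.0498 -15.700000000000003
```

```bash
python3 -m handwheel '[{"hand":0,"dp":[0,0,0],"roll":0},{"hand":0,"dp":[0,0,0],"roll":0},{"hand":0,"dp":[0,0,-0.04],"roll":0},{"hand":0,"dp":[0.0418,0.0166,0],"roll":0},{"hand":0,"dp":[0.0418,0.0166,0],"roll":0}]' >/dev/null
python3 -m handwheel '[{"hand":0,"dp":[0.0419,0.0166,0],"roll":0},{"hand":0,"dp":[0,0,0],"roll":-7.9},{"hand":0,"dp":[0,0,0],"roll":-7.8},{"hand":0,"dp":[0,0,0.0395],"roll":0}]' >/dev/null
python3 -m handwheel '[{"hand":1,"dp":[0,0,0],"roll":0},{"hand":1,"dp":[0,0,0],"roll":0},{"hand":1,"dp":[0,0,0],"roll":0}]' 80 >/dev/null; python3 st.py
python3 -m handwheel '[{"hand":1,"dp":[0,0,0.0001],"roll":2}]' >/dev/null; python3 st.py
python3 -m handwheel '[{"hand":1,"dp":[0,0,0.0001],"roll":2}]' >/dev/null; python3 st.py
python3 -m handwheel '[{"hand":1,"dp":[0,0,0.0001],"roll":2}]' >/dev/null; python3 st.py
```

```text
t 47.475 pos [ 0.5313 -0.0816  0.0593] yaw 102.45 q6 -0.45 F [-8.3 -3.7 -0.3] M [-0.464  1.25   0.255] gap 0.0087 gf 79
t 47.6 pos [ 0.5313 -0.0816  0.0592] yaw 100.42 q6 -0.42 F [-8.8 -3.   0.9] M [-0.438  1.337  0.33 ] gap 0.0086 gf 79
t 47.725 pos [ 0.5313 -0.0816  0.0592] yaw 98.40 q6 -0.38 F [-8.3 -3.   2.1] M [-0.411  1.41   0.344] gap 0.0087 gf 79
t 47.85 pos [ 0.5313 -0.0816  0.0592] yaw 96.40 q6 -0.35 F [-9.6 -3.   2.3] M [-0.43   1.436  0.381] gap 0.0086 gf 79
```

```bash
python3 -m handwheel '[{"hand":1,"dp":[0,0,0.0001],"roll":2.5}]' >/dev/null; python3 st.py
python3 -m handwheel '[{"hand":1,"dp":[0,0,0.0001],"roll":2}]' >/dev/null; python3 st.py
python3 go.py .5313 -.0816 92 .4421 -.1147 61.7
```

```text
t 47.975 pos [ 0.5313 -0.0816  0.0591] yaw 93.89 q6 -0.31 F [-9.7 -3.3  3.3] M [-0.474  1.53   0.437] gap 0.0086 gf 79
t 48.1 pos [ 0.5313 -0.0817  0.0591] yaw 91.90 q6 -0.27 F [-9.3 -2.6  5.2] M [-0.403  1.509  0.398] gap 0.0085 gf 79
-0.03 -0.0903 30.299999999999997
```

```bash
python3 -m handwheel '[{"hand":0,"dp":[0,0,0],"roll":0},{"hand":0,"dp":[0,0,0],"roll":0},{"hand":0,"dp":[0,0,-0.04],"roll":0},{"hand":0,"dp":[-0.015,-0.0452,0],"roll":0},{"hand":0,"dp":[-0.015,-0.0451,0],"roll":0}]' >/dev/null
python3 -m handwheel '[{"hand":0,"dp":[0,0,0],"roll":10.1},{"hand":0,"dp":[0,0,0],"roll":10.1},{"hand":0,"dp":[0,0,0],"roll":10.1},{"hand":0,"dp":[0,0,0.0395],"roll":0}]' >/dev/null
python3 -m handwheel '[{"hand":1,"dp":[0,0,0],"roll":0},{"hand":1,"dp":[0,0,0],"roll":0},{"hand":1,"dp":[0,0,0],"roll":0}]' 80 >/dev/null; python3 st.py
python3 -m handwheel '[{"hand":1,"dp":[0,0,0],"roll":1.2}]' >/dev/null; python3 st.py
python3 -m handwheel '[{"hand":1,"dp":[0,0,0],"roll":1.2}]' >/dev/null; python3 st.py
python3 -m handwheel '[{"hand":1,"dp":[0,0,0],"roll":1.2}]' >/dev/null; python3 st.py
```

```text
t 49.6 pos [ 0.4421 -0.1137  0.0592] yaw 61.67 q6 0.14 F [-6.   4.3 -0.3] M [0.706 0.996 0.224] gap 0.0085 gf 79
t 49.725 pos [ 0.4421 -0.1137  0.0592] yaw 60.46 q6 0.16 F [-5.1  3.2 -0.7] M [0.66  0.905 0.34 ] gap 0.0084 gf 79
t 49.85 pos [ 0.4421 -0.1137  0.0592] yaw 59.24 q6 0.18 F [-5.8  4.2 -1.2] M [0.667 0.876 0.368] gap 0.0082 gf 79
t 49.975 pos [ 0.4421 -0.1137  0.0592] yaw 58.05 q6 0.20 F [-5.2  3.7 -1.4] M [0.69  0.861 0.373] gap 0.0084 gf 79
```

```bash
python3 -m handwheel '[{"hand":1,"dp":[0,0,0.0001],"roll":2}]' >/dev/null; python3 st.py
python3 -m handwheel '[{"hand":1,"dp":[0,0,0],"roll":1.5}]' >/dev/null; python3 st.py
python3 go.py .4421 -.1137 54.6 .5636 -.1711 67.2
```

```text
t 50.1 pos [ 0.4421 -0.1137  0.0591] yaw 56.03 q6 0.24 F [-5.7  4.5  0.4] M [0.61  0.965 0.428] gap 0.0086 gf 79
t 50.225 pos [ 0.4421 -0.1137  0.0591] yaw 54.54 q6 0.27 F [-5.2  4.1 -1.9] M [0.65  0.902 0.35 ] gap 0.0086 gf 79
0.0236 0.1323 -12.600000000000001
```

```bash
python3 -m handwheel '[{"hand":0,"dp":[0,0,0],"roll":0},{"hand":0,"dp":[0,0,0],"roll":0},{"hand":0,"dp":[0,0,-0.04],"roll":0},{"hand":0,"dp":[0.0079,0.0441,0],"roll":0},{"hand":0,"dp":[0.0079,0.0441,0],"roll":0}]' >/dev/null
python3 -m handwheel '[{"hand":0,"dp":[0.0078,0.0441,0],"roll":0},{"hand":0,"dp":[0,0,0],"roll":-6.3},{"hand":0,"dp":[0,0,0],"roll":-6.3},{"hand":0,"dp":[0,0,0.0395],"roll":0}]' >/dev/null
python3 -m handwheel '[{"hand":1,"dp":[0,0,0],"roll":0},{"hand":1,"dp":[0,0,0],"roll":0},{"hand":1,"dp":[0,0,0],"roll":0}]' 80 >/dev/null; python3 st.py
python3 -m handwheel '[{"hand":1,"dp":[0,0,0],"roll":1.2}]' >/dev/null; python3 st.py
python3 -m handwheel '[{"hand":1,"dp":[0,0,0],"roll":1.2}]' >/dev/null; python3 st.py
python3 -m handwheel '[{"hand":1,"dp":[0,0,0],"roll":1.2}]' >/dev/null; python3 st.py
```

```text
t 51.725 pos [ 0.5635 -0.1715  0.0597] yaw 67.15 q6 0.02 F [-7.2  2.9 -0.3] M [0.489 1.22  0.295] gap 0.0085 gf 79
t 51.85 pos [ 0.5635 -0.1715  0.0597] yaw 65.94 q6 0.05 F [-6.4  2.6 -1.3] M [0.412 1.127 0.321] gap 0.0087 gf 79
t 51.975 pos [ 0.5634 -0.1715  0.0597] yaw 64.73 q6 0.07 F [-7.8  3.3 -0.7] M [0.38  1.173 0.35 ] gap 0.0079 gf 79
t 52.1 pos [ 0.5634 -0.1715  0.0596] yaw 63.53 q6 0.09 F [-8.4  2.2 -1. ] M [0.407 1.136 0.411] gap 0.0087 gf 79
```

```bash
python3 -m handwheel '[{"hand":1,"dp":[0,0,0.0001],"roll":2.5}]' >/dev/null; python3 st.py
python3 -m handwheel '[{"hand":0,"dp":[0,0,0],"roll":0},{"hand":0,"dp":[0,0,0],"roll":0},{"hand":0,"dp":[0,0,-0.06],"roll":0},{"hand":0,"dp":[0,0,-0.06],"roll":0},{"hand":0,"dp":[0,0,0],"roll":0}]' >/dev/null;python3 st.py
python3 - <<'E'
from h import *
a=look()["img"];b=cams.get_image("side")["img"]
cv2.imwrite("pics/end.png",cv2.resize(np.hstack([a,b]),(800,300))[...,::-1])
E
```

```text
t 52.225 pos [ 0.5634 -0.1714  0.0596] yaw 61.01 q6 0.13 F [-7.7  2.8 -0.4] M [0.46  1.285 0.394] gap 0.0083 gf 79
t 52.85 pos [ 0.5671 -0.1729  0.1842] yaw 61.04 q6 0.13 F [-1.1  0.3 -1.7] M [-0.014  0.007  0.005] gap 0.0426 gf 0
xy 0.5641 -0.1706 yaw 60.9 iou 0.86 px 473 tool dxy [ 0.0003 -0.0056] roll 0.2
xy 0.5328 -0.0830 yaw 93.2 iou 0.88 px 765 tool dxy [ 0.0619 -0.0754] roll -32.2
xy 0.4436 -0.1146 yaw 46.3 iou 0.85 px 830 tool dxy [-0.009  -0.1381] roll 14.7
xy 0.4776 -0.1890 yaw 33.2 iou 0.21 px 117 tool dxy [-0.0576 -0.0723] roll 27.8
```

View pics/end.png

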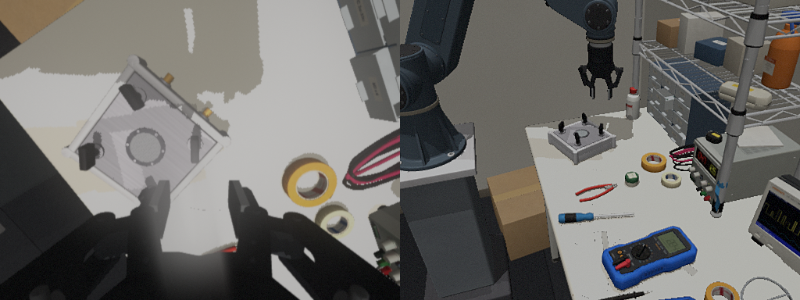

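```bash
python3 st.py; python3 go.py .5634 -.1715 61 .4746 -.2040 86.7;python3 go.py .4746 -.2040 83.7 .5313 -.0816 91.9
```

```text
t 53.0 pos [ 0.5644 -0.1719  0.1782] yaw 61.02 q6 0.13 F [ 0.2  0.2 -0.5] M [-0.033  0.033 -0.04 ] gap 0.0425 gf 0
-0.0715 -0.0619 -25.700000000000003
0.1279 0.0429 -8.200000000000003
```

```bash
python3 -m handwheel '[{"hand":0,"dp":[-0.036,-0.0313,0.02],"roll":0},{"hand":0,"dp":[-0.0361,-0.0313,0.02],"roll":0},{"hand":0,"dp":[0,0,0.01],"roll":-8.6},{"hand":0,"dp":[0,0,0.01],"roll":-8.6},{"hand":0,"dp":[0,0,0.019],"roll":-8.5}]' >/dev/null
python3 -m handwheel '[{"hand":0,"dp":[0,0,0.040],"roll":0},{"hand":1,"dp":[0,0,0],"roll":0},{"hand":1,"dp":[0,0,0],"roll":0},{"hand":1,"dp":[0,0,0],"roll":0}]' 80 >/dev/null; python3 st.py
python3 -m handwheel '[{"hand":1,"dp":[0,0,0],"roll":1}]' >/dev/null; python3 st.py
python3 -m handwheel '[{"hand":1,"dp":[0,0,0],"roll":1}]' >/dev/null; python3 st.py
python3 -m handwheel '[{"hand":1,"dp":[0,0,0],"roll":1}]' >/dev/null; python3 st.py
```

```text
t 54.125 pos [ 0.4743 -0.2045  0.0599] yaw 86.74 q6 -0.44 F [-3.5 -0.2 -7.1] M [-0.135  0.631  0.323] gap 0.0086 gf 78
t 54.25 pos [ 0.4743 -0.2045  0.0599] yaw 85.70 q6 -0.42 F [-5.6 -1.  -5.9] M [-0.091  0.912  0.346] gap 0.0086 gf 79
t 54.375 pos [ 0.4743 -0.2045  0.0598] yaw 84.67 q6 -0.40 F [-6.1  0.  -5.9] M [-0.074  0.837  0.353] gap 0.0085 gf 79
t 54.5 pos [ 0.4742 -0.2045  0.0598] yaw 83.67 q6 -0.39 F [-6.2 -0.7 -5.1] M [-0.075  0.92   0.373] gap 0.0087 gf 79
```

```bash
python3 -m handwheel '[{"hand":1,"dp":[0,0,0],"roll":1.5}]' >/dev/null; python3 st.py
python3 -m handwheel '[{"hand":0,"dp":[0,0,0],"roll":0},{"hand":0,"dp":[0,0,0],"roll":0},{"hand":0,"dp":[0,0,-0.04],"roll":0},{"hand":0,"dp":[0.0432,0.0133,0],"roll":0},{"hand":0,"dp":[0.0432,0.0133,0],"roll":0}]' >/dev/null
python3 -m handwheel '[{"hand":0,"dp":[0.0431,0.0132,0],"roll":0},{"hand":0,"dp":[0,0,0],"roll":-9.7},{"hand":0,"dp":[0,0,0.0395],"roll":0}]' >/dev/null
python3 -m handwheel '[{"hand":1,"dp":[0,0,0],"roll":0},{"hand":1,"dp":[0,0,0],"roll":0},{"hand":1,"dp":[0,0,0],"roll":0}]' 80 >/dev/null; python3 st.py
python3 -m handwheel '[{"hand":1,"dp":[0,0,0],"roll":1}]' >/dev/null; python3 st.py
python3 -m handwheel '[{"hand":1,"dp":[0,0,0],"roll":1}]' >/dev/null; python3 st.py
python3 -m handwheel '[{"hand":1,"dp":[0,0,0],"roll":1}]' >/dev/null; python3 st.py
```

```text
t 54.625 pos [ 0.4742 -0.2045  0.0598] yaw 82.17 q6 -0.36 F [-6.7 -1.  -5.9] M [-0.116  0.919  0.333] gap 0.0085 gf 79
t 56.0 pos [ 0.5312 -0.0819  0.0611] yaw 91.93 q6 -0.27 F [-6.1 -0.3 -1. ] M [-0.072  0.881  0.38 ] gap 0.0085 gf 79
t 56.125 pos [ 0.5312 -0.0819  0.0612] yaw 90.92 q6 -0.25 F [-5.9 -0.2 -1.3] M [-0.01   0.854  0.344] gap 0.0084 gf 79
t 56.25 pos [ 0.5312 -0.0819  0.0611] yaw 89.91 q6 -0.24 F [-5.9 -0.8 -2.7] M [-0.055  0.831  0.393] gap 0.0086 gf 79
t 56.375 pos [ 0.5312 -0.0819  0.0611] yaw 88.91 q6 -0.22 F [-4.9  0.3 -2.6] M [-0.084  0.841  0.397] gap 0.0087 gf 79
```

P2 reads about +0.14, so all four screws are firm and evenly tight. I'll release the last one, move clear and hand in.

```bash
python3 -m handwheel '[{"hand":0,"dp":[0,0,0],"roll":0},{"hand":0,"dp":[0,0,0],"roll":0},{"hand":0,"dp":[0,0,-0.05],"roll":0},{"hand":0,"dp":[0,0,-0.05],"roll":0},{"hand":0,"dp":[0,0,0],"roll":0}]'
python3 -c "
from h import *
print(r.job_done())"
```

```text
time_s: 57.0
tool_pos: [0.5341, -0.0823, 0.1643]
eef_rot: [0.714, 0.7, 0.002, 0.003]
ft_force: [-0.0, -0.6, -1.5]
finger_gap: 0.0426
gripper_force: 0.0
the job is handed in; nothing more can be done
None
```

I handed the job in at 57 s: all four screws were tightened crosswise in small, even rounds to an estimated 0.12–0.15 N m above free (noisy readings, just under the 0.17 mark), and the jar, cutters and screwdriver were left where they lay.

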